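# Seat the mixing head in the shaker's spindle taper

## Robot

A 7-joint arm with a two-finger parallel gripper is mounted at the origin on the work surface. World frame = base frame: x ahead of the robot, y to its left, z up, the work surface at z = 0. Lengths are in m, angles in rad, forces in N, time in s.
With the tool pointing down it reaches from about 0.35 to 0.775 m from the base axis. Payload 3.1 kg.
Tool frame: the origin (TCP) lies between the finger pads; the fingertips stand manip.tips_ahead ahead of it and the grasp point (between the pads) lies 11 mm behind it (manip.tips_ahead is the distance from the TCP to the fingertips, in m); z points along the fingers, y is the line along which they close (so a half turn about z gives the same grasp; the last joint's range is limited). The gripper opens to 85 mm and grips with 20 to 120 N. Pads are 22 mm wide; open, the fingers measure 114 mm over their backs; the gripper's body (76 mm by 85 mm) begins 54 mm behind the grasp point. The pads swing forward as they close: fully open they stand 13 mm farther back than shut.
Start: joints at [1.08, 0.311, 0.014, 1.512, -0.004, 1.319, -0.027], TCP at [0.239, -0.496, 0.239] pointing down, gripper open.
Joint ranges: [-2.7, 2.7], [-0.3, 1.91], [-1.27, 1.3], [0.12, 2.57], [-1.44, 4.58], [0.2, 2.03], [-3.05, 3.05]. Speed limits (rad/s): [2.79, 2.79, 3.14, 3.14, 3.14, 3.14, 3.14].

## Interface

Orientations are given as a rotation vector (axis times angle).
In Python, from workcell import manip gives the robot as it stands.
- The arm moves only by the tool servo_tool, never from a script. Its argument "commands" is one flat list of numbers, 7 for each row, row after row: the turn, a rotation vector about the world's x, y, z in units of 6 degrees (1.0 is 6 degrees), then the shift along the world's x, y, z in units of 50 mm (1.0 is 50 mm), then the opening, from 0 (shut) to 1 (fully open). A call has 1 to 20 rows; each row shifts and turns the commanded pose from where the row before left it; what a row does not reach is not made up. A row lasts 1/8 s, in which the tool goes at most 62.5 mm and 10.7 degrees, less where a joint would pass 70% of its speed; a pose out of reach is approached as far as the arm can. A call is refused whole if a number of a shift passes 1 or a number of a turn 1, either way. A call with a gripper value outside its range is refused whole. The fingers move at their own pace and stop on an object; "newtons" is the grip in N (left out, the last holds). Time passes only in rows, so rows that do not move let the fingers close. It gives the time, the measured TCP pose, the force, the opening and the grip force at its end, in the units of the state.
- manip.state(): the state, without advancing time (a new reading comes with each control period).
- manip.camera(name): name is "scene" or "top" or "wrist"; returns the picture (420x560x3 uint8, blue, green, red); there is no depth.
- manip.calibration(name): a dict with "fx", "fy", "cx", "cy" (pixels), "eye" and "attitude" of the camera in the world. Camera axes: x right, y up, looking along -z (the intrinsics and any distortion apply to the point x, -y, -z); pixel columns grow to the right and rows downward; lengths in m; the calibration is good to about 2 mm. The wrist camera is an equidistant fisheye: a pixel r from the principal point sees the ray r / f radians off the axis. A picture is of the moment at which its call begins: read the wrist's pose just before it. calibration takes no time and is no camera call; for the wrist camera it gives the pose at the moment of the call.
- manip.job_done(): hands the job in; it is judged then, once.
The state is a dict: "clock": time; "q": joint angles; "qd": joint speeds; "joint_efforts": joint torques, N m; "tcp_pos": TCP position; "eef_rot": TCP orientation; "force": force on the tool from outside, world axes, zero at the start; "moment": the same for the moment, N m; "opening": finger opening in m; "gripper_force": force on a finger pad.
Only numpy, scipy, OpenCV 4.12 (cv2) and the standard library are available. Lean on these libraries where they do the work, as an engineer would, in place of code of your own. Each camera call takes 0.05 s, during which the arm holds its last target. There are 200 camera calls.

## Task

Take the slotted mixing head out of its storage rack and fit it into the shaker drive: taper shank down the spindle, its two slots over the spindle's two drive dogs, so that its flange sits fully home and flat on the spindle face, and let go of it. Work gently by feel, never forcing it down or against the dogs, and leave the other attachment and everything else on the bench as they are.

Things in the scene. Friction and masses are not known exactly. Their poses are not given: they have to be found in the camera images.
- head: The slotted mixing head, bare aluminium, about 0.3 kg, upright in one of the rack's two seats. Origin: on its axis at the flange's underside; z up. Flange 10 mm thick, 63 mm diameter, with two open slots cut right through it, 10 mm wide, at the two ends of its own x axis, from 20.5 mm radius out to the rim. They go over the drive dogs, either way round.
- hub (a point): Point on the head's axis at the height to grip, 34 mm above the flange's underside. The hub is a round aluminium barrel, 34 mm diameter, from 10 to 48 mm above the flange's underside, free all round: grip it from above at any yaw. A black rubber cup, 31 mm diameter, tops it up to 54 mm.
- shank_tip (a point): Tip of the head's steel taper shank, 42 mm below the flange's underside. The shank is 25 mm in diameter at the flange and narrows to 12 mm at the tip.
- rack: Fixed grey storage rack, 85 x 240 mm and 55 mm high; origin at the centre of its underside, z up, long side along y. Two vertical 32 mm through holes at y = -65 and +65 mm; each attachment hangs in one with its flange on the rack's top (z = 55 mm). Either seat may hold the head.
- drive: Fixed shaker drive: white housing 190 (x) x 160 (y) mm, 80 mm high, origin at the centre of its underside, z up. From the middle of its top a steel spindle, 71 mm in diameter, stands up to 130 mm above the bench. The spindle turns only against a stiff 0.3 Nm drag. The head goes home under its own weight or a light push: 5 N is ample, over 40 N is forcing, even for a moment, so let it land slowly.
- nose (a point): Point on the spindle's axis at its flat top face, the mouth of the socket, 130 mm above the bench; axes as the drive's. Fully home, the head's origin is here, its flange flat on this face.
- dog_tops (a point): Point on the spindle's axis, 7 mm above its face, level with the tops of the two drive dogs: steel blocks 6 mm wide (2 mm clear each side in the slots), 22 to 29 mm from the axis, facing each other across the socket. Their angle is not measured: anywhere within 0.95 rad either way of the drive's x axis. A head more than about 0.06 rad off their angle rests on their tops, 7 mm too high.
- socket_floor (a point): Bottom end of the taper socket, on the spindle's axis, 44.5 mm below its face. The socket is 27.5 mm in diameter at the mouth and 16 mm at the bottom: about 1 mm clear of the shank all round when the head is home.
- plain_head: The other attachment, in the rack's other seat, to be left there: plain round flange of 64 mm without slots, square 30 mm hub, round rubber plate 48 mm on top at 45 mm above the flange's underside. Origin: on its axis at the flange's underside.
- tip_box: Bystander: white and orange pipette-tip box, 85 x 120 x 50 mm, origin at centre of underside.
- reagent: Bystander: amber jar, 60 mm diameter, 130 mm high, origin at centre of underside.
- beaker: Bystander: glass beaker, 70 mm diameter, 85 mm high, origin at centre of underside.
- tube_rack: Bystander: blue tube rack, 60 x 150 x 47 mm, origin at centre of underside.
- screwdriver: Bystander: screwdriver 170 mm long lying on the bench.
- slide_box: Bystander: flat clear slide box, 90 x 140 x 28 mm, origin at centre of underside.
- wash: Bystander: white bottle, 68 mm diameter, 150 mm high, origin at centre of underside.

How it is judged:
On the way, in this order (a step that is already met when the one before it is completed fails the run):
1. the head is lifted clear out of the rack (z of head in the frame of rack above 0.11 m), for 0.1 s.
2. the head is home on the spindle, slots over the dogs (z of head in the frame of nose below 0.0025 m and horizontal distance between head and nose below 0.003 m), for 0.2 s.
At the end, for the whole second after the job is handed in: The head stands released and at rest in the spindle: flange underside within 2.5 mm of the spindle's face (the 7 mm dogs are in the slots), axis within 3 mm of the spindle's axis and within 0.05 rad of upright (all of step 2 and z of head in the frame of nose above -0.003 m and angle between head's own z axis and vertical below 0.05 rad and linear speed of head below 0.02 m/s and contact force between the fingers and head below 0.1 N); the robot touches nothing.
It fails at once if the head and the drive are pressed together with more than 40 N (contact force between head and drive above 40 N).
It fails at once if the gripper strikes the drive with more than 25 N (contact force between any of the fingers, the arm and drive above 25 N).
It fails at once if the other attachment is disturbed by more than 20 mm (distance of plain_head from where it was at the start of the episode above 0.02 m).
It fails at once if a bystander is moved by more than 30 mm (distance of any of tip_box, reagent, beaker, tube_rack, screwdriver, slide_box, wash from where it was at the start of the episode above 0.03 m).
It also fails if it takes over 64 s, if anything falls off the work surface, if the arm or the gripper's body presses on something with over 40 N, if the wrist force passes 120 N, or if a joint passes its speed limit or range.

## Working session

There is one attempt and no reset: what is moved stays moved. The work goes in short steps, Python scripts to look and compute and a tool call to move; the robot and the scene stay as the last step left them, time stands still between calls to the robot, and variables do not carry over. Pictures are saved under pics/ and viewed, at most 10 in all, crops included, and the job is handed in when it is done.

Besides the shell and the picture viewer there is one more tool, called after "Call:" by a JSON object that holds its "name" and its "arguments". servo_tool: Moves the arm, as the interface text tells. Its arguments: {"type":"object","properties":{"commands":{"type":"array","items":{"type":"number"}},"newtons":{"type":"number"}},"required":["commands"]}

```bash
mkdir -p pics; ls
cat > h.py <<'E'
import numpy as np, cv2
from workcell import manip
from scipy.spatial.transform import Rotation as R
def rot(c):
    a=np.array(c["attitude"],float)
    return a if a.shape==(3,3) else (R.from_rotvec(a).as_matrix() if a.size==3 else R.from_quat(a).as_matrix())
def ray(c,u,v,fish=False):
    x=(u-c["cx"])/c["fx"]; y=(v-c["cy"])/c["fy"]
    if fish:
        t=np.hypot(x,y); s=np.sin(t)/t if t>1e-9 else 1.
        d=np.array([x*s,-y*s,-np.cos(t)])
    else: d=np.array([x,-y,-1.])
    return np.array(c["eye"]),rot(c)@d
def onz(c,u,v,z,fish=False):
    e,d=ray(c,u,v,fish); return e+d*(z-e[2])/d[2]
def proj(c,p,fish=False):
    q=rot(c).T@(np.array(p)-c["eye"]); x,y,z=q[0],-q[1],-q[2]
    if fish:
        r=np.hypot(x,y); t=np.arctan2(r,z); k=t/r if r>1e-9 else 1/z
        return c["cx"]+c["fx"]*x*k, c["cy"]+c["fy"]*y*k
    return c["cx"]+c["fx"]*x/z, c["cy"]+c["fy"]*y/z
E
python3 - <<'E'
from h import *
for n in("scene","top","wrist"):
    c=manip.calibration(n); print(n,c); cv2.imwrite(f"pics/{n}0.png",manip.camera(n))
print(manip.state(), manip.tips_ahead)
E
```

```text
pics
scene {'fx': 443.66953748472844, 'fy': 443.66953748472844, 'cx': 280.5986301522283, 'cy': 207.30472578187457, 'eye': array([ 1.37489163, -0.69734111,  1.01499673]), 'attitude': array([0.83572503, 0.35969774, 0.80251627])}
top {'fx': 404.1181288766215, 'fy': 404.1181288766215, 'cx': 278.2972066942181, 'cy': 208.66472987562034, 'eye': array([0.39988372, 0.04769069, 1.26401894]), 'attitude': array([ 0.10068432, -0.10954784, -1.58104512])}
wrist {'fx': 325.19226210127806, 'fy': 325.19226210127806, 'cx': 277.385440348844, 'cy': 208.63872852669692, 'eye': array([ 0.31437104, -0.45892219,  0.37287658]), 'attitude': array([-0.29517158,  0.18930758, -1.11071292])}
{'clock': 0.15, 'q': array([ 1.08029596,  0.31156511,  0.01403131,  1.51271328, -0.00436808,
        1.31919983, -0.02720865]), 'qd': array([-0.00074226, -0.00486809,  0.00067918, -0.00318015,  0.000724  ,
        0.00113876,  0.00172699]), 'joint_efforts': array([ 4.60107549e-04, -3.80273330e+01,  1.46319349e-01, -2.30845642e+01,
        1.22726141e-02,  9.78634518e-03,  3.55057057e-05]), 'tcp_pos': array([ 0.23838555, -0.49504317,  0.23844809]), 'eef_rot': array([-3.06107835e+00, -6.98738078e-01,  8.35290015e-04]), 'force': array([ 0.12814579,  0.20865855, -0.53009564]), 'moment': array([-0.00602448, -0.00840434, -0.04051448]), 'gripper_force': 0.0, 'opening': 0.08529750476731617} 0.008
```

View pics/top0.png

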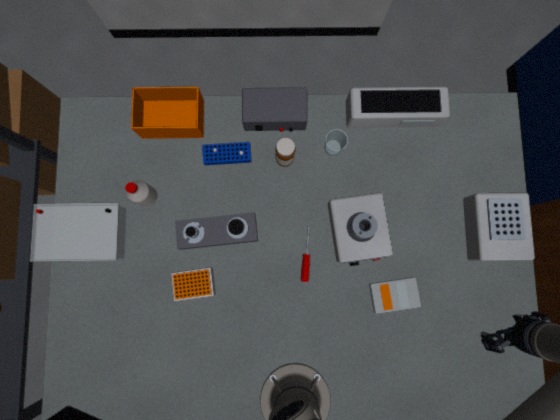

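View pics/scene0.png

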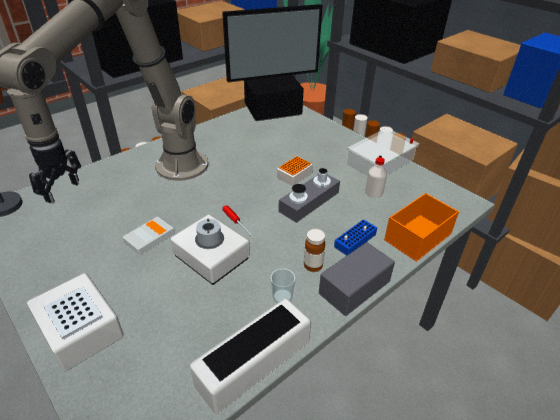

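The top view shows the rack at (217,231) with the small-cup head in the left seat (192,232) and the plain head at (237,227). The drive spindle is at (363,227). Next I zoom in on both.

Run:
```python
from h import *
im=cv2.imread("pics/top0.png")
a=cv2.resize(im[205:260,165:265],None,fx=6,fy=6,interpolation=cv2.INTER_CUBIC)
b=cv2.resize(im[185:270,320:400],None,fx=6,fy=6,interpolation=cv2.INTER_CUBIC)
o=np.zeros((600,800,3),np.uint8); 
a=cv2.resize(a,(400,220)); b=cv2.resize(b,(400,425)); o[:220,:400]=a;o[:425,400:]=b
s=cv2.imread("pics/scene0.png")[160:225,270:350]; o[240:565,:400]=cv2.resize(s,(400,325),interpolation=cv2.INTER_CUBIC)
cv2.imwrite("pics/z1.png",np.clip(o*1.6,0,255).astype(np.uint8))
c=manip.calibration("top")
for n,u,v,z in(("head",192,232,.109),("plain",237,227,.1),("spindle",363,227,.13)): print(n,onz(c,u,v,z))
```

```text
head [0.49088077 0.28771929 0.109     ]
plain [0.50438899 0.16002263 0.1       ]
spindle [ 0.49718167 -0.19762838  0.13      ]
```

View pics/z1.png

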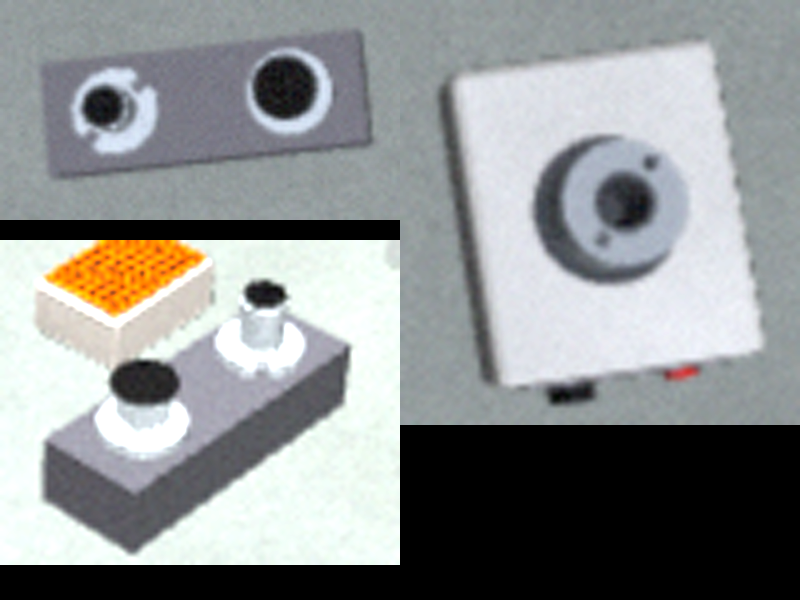

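Run:
```python
from h import *
c=manip.calibration("wrist"); s=manip.state()
T=R.from_rotvec(s["eef_rot"]).as_matrix(); print(T.round(3)); print("eye tool",T.T@(c["eye"]-s["tcp_pos"])); print("fwd world",-rot(c)[:,2],"right",rot(c)[:,0], "fwd tool",-T.T@rot(c)[:,2])
```

```text
[[ 0.901  0.434 -0.001]
 [ 0.434 -0.901  0.002]
 [-0.    -0.002 -1.   ]]
eye tool [ 0.08411754  0.00023724 -0.13458096]
fwd world [-0.29538893 -0.13930657 -0.94516616] right [ 0.4338342  -0.90098841 -0.00278916] fwd tool [-3.26462666e-01 -9.16858869e-04  9.45209652e-01]
```

Call:
{"name": "servo_tool", "arguments": {"commands": [0, 0, 0, 0.45, 0.6, 0.22, 1, 0, 0, 0, 0.45, 0.6, 0.22, 1, 0, 0, 0, 0.45, 0.6, 0.22, 1, 0, 0, 0, 0.45, 0.6, 0.22, 1, 0, 0, 0, 0.45, 0.6, 0.22, 1, 0, 0, 0, 0.45, 0.6, 0.22, 1, 0, 0, 0, 0.45, 0.6, 0.22, 1, 0, 0, 0, 0.45, 0.6, 0.22, 1, 0, 0, 0, 0.45, 0.6, 0.22, 1, 0, 0, 0, 0, 0, 0, 1, 0, 0, 0, 0, 0, 0, 1]}}

```text
clock: 1.52
tcp_pos: [0.4405, -0.2262, 0.3378]
eef_rot: [3.063, 0.698, -0.002]
force: [-0.2, -1.0, 0.2]
opening: 0.0853
gripper_force: 0.0
```

Run:
```python
from h import *
import json
c=manip.calibration("wrist"); im=manip.camera("wrist"); cv2.imwrite("pics/w1.png",im)
json.dump({k:np.array(v).tolist() for k,v in c.items() if k in("fx","fy","cx","cy","eye","attitude")},open("w1.json","w"))
print(manip.state()["tcp_pos"],proj(c,[.497,-.198,.13],True))
```

```text
[ 0.4401674  -0.22674733  0.33772185] (np.float64(276.6025079359192), np.float64(120.09437855770612))
```

View pics/w1.png

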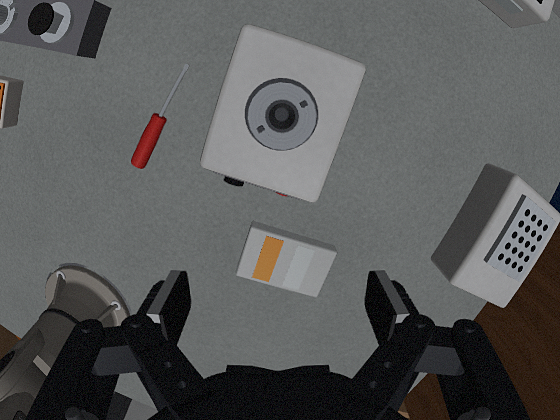

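The wrist view shows the spindle face centred at about (282,115), with dogs at about (304,104) and (261,129). I'll measure those by thresholding.

Run:
```python
from h import *
import json
c=json.load(open("w1.json")); im=cv2.imread("pics/w1.png"); g=cv2.cvtColor(im,cv2.COLOR_BGR2GRAY)
print(g[100:132:2,240:326:3])
for th in(75,90,105):
    m=(g<th).astype(np.uint8); n,l,s,ce=cv2.connectedComponentsWithStats(m)
    P=[]
    for i in range(1,n):
        if s[i,4]>8 and np.hypot(*(ce[i]-[282,115]))<45: 
            z=.137 if s[i,4]<120 else .13
            P.append((s[i,4],ce[i].round(1),onz(c,*ce[i],z,True).round(4)))
    print(th,P)
    d=sorted(P,key=lambda p:p[0])
    d=[p[2] for p in P if p[0]<120]
    if len(d)==2: v=d[0]-d[1]; print("dogs mid",(d[0]+d[1])/2,"sep",np.hypot(*v[:2]),"ang",np.arctan2(v[1],v[0]))
# face outline from contours of bright disc
cs,_=cv2.findContours(((g>105)&(g<185)).astype(np.uint8),cv2.RETR_CCOMP,cv2.CHAIN_APPROX_NONE)
for k in cs:
    if len(k)>40 and abs(k[:,0].mean(0)-[282,115]).max()<8:
        p=np.array([onz(c,u,v,.13,True)[:2] for u,v in k[:,0].astype(float)])
        (x,y),(a,b),_=cv2.fitEllipse((p*1000).astype(np.float32)); print("ell",len(k),x,y,a,b)
```

```text
[[148 147 160  51 138 124 120 125 120 125 125 126  88  69  61  69 112 125
  123 123 128  99 123 125  76  93 145 146 147]
 [151 151 121  50 126 122 125 127 122 127 125  55  57  59  61  53  52  88
  124 125  76  51  72 121 121  41 149 147 150]
 [149 147  63  49 127 125 122 119 125 124  83  58  48  31  33  32  53  52
  122 127  28  58  48 126 127  40 154 144 148]
 [148 149  46 112 125 125 123 121 124 121  54  52  35  31  41  38  38  58
   39 123 137  49 133 124 125  63 146 149 149]
 [147 153  47 134 124 121 129 117 124  77  62  28  31  53  55  42  35  34
   58 125 127 127 128 122 127  73 149 146 149]
 [149 154  52 129 121 121 124 123 127  55  28  38  60  60  60  55  33  30
   57  52 122 121 128 126 122 101 136 149 150]
 [149 156  58 131 124 122 122 126 127  53  20  29  57  59  54  54  37  28
   42  51 121 122 126 125 120 116 128 149 146]
 [150 158  52 128 125 124 121 128 128  58  26  27  57  64  58  54  50  29
   22  48 122 127 122 119 125 124 124 149 147]
 [148 156  53 127 125 118 121 121 127  62  32  19  57  56  60  56  38  23
   20  57 122 123 126 117 123 123 125 146 148]
 [147 153  
[... 1538 characters left out ...]
s mid [ 0.50345 -0.20065  0.137  ] sep 0.05078287112796988 ang -0.5863641560787046
105 [(np.int32(595), array([278.1, 101.7]), array([ 0.5151, -0.191 ,  0.13  ])), (np.int32(901), array([281.4, 115.8]), array([ 0.5033, -0.2006,  0.13  ])), (np.int32(50), array([303.2, 103.5]), array([ 0.5247, -0.2147,  0.137 ])), (np.int32(51), array([260.2, 128.6]), array([ 0.4822, -0.1865,  0.137 ])), (np.int32(14), array([278.5, 149.5]), array([ 0.4706, -0.2129,  0.137 ])), (np.int32(9), array([289.6, 148.6]), array([ 0.4765, -0.2228,  0.137 ]))]
ell 99 503.2640075683594 -200.5842742919922 36.46149444580078 36.626869201660156
ell 361 504.3280029296875 -199.8710479736328 74.47785949707031 74.99478149414062
```

Call:
{"name": "servo_tool", "arguments": {"commands": [0, 0, 0, -0.02, 0.885, -0.05, 1, 0, 0, 0, -0.02, 0.885, -0.05, 1, 0, 0, 0, -0.02, 0.885, -0.05, 1, 0, 0, 0, -0.02, 0.885, -0.05, 1, 0, 0, 0, -0.02, 0.885, -0.05, 1, 0, 0, 0, -0.02, 0.885, -0.05, 1, 0, 0, 0, -0.02, 0.885, -0.05, 1, 0, 0, 0, -0.02, 0.885, -0.05, 1, 0, 0, 0, -0.02, 0.885, -0.05, 1, 0, 0, 0, -0.02, 0.885, -0.05, 1, 0, 0, 0, -0.02, 0.885, -0.05, 1, 0, 0, 0, 0, 0, 0, 1, 0, 0, 0, 0, 0, 0, 1]}}

```text
clock: 3.2
tcp_pos: [0.4309, 0.2593, 0.3103]
eef_rot: [3.062, 0.695, -0.001]
force: [-0.2, -0.7, 0.4]
opening: 0.0855
gripper_force: 0.0
```

Run:
```python
from h import *
import json
c=manip.calibration("wrist"); im=manip.camera("wrist"); cv2.imwrite("pics/w2.png",im)
json.dump({k:np.array(v).tolist() for k,v in c.items() if k in("fx","fy","cx","cy","eye","attitude")},open("w2.json","w"))
u,v=map(int,proj(c,[.491,.288,.07],True)); print(manip.state()["tcp_pos"],u,v)
y0,x0=max(v-60,0),max(u-75,0); cv2.imwrite("pics/w2c.png",cv2.resize(im[y0:y0+120,x0:x0+150],None,fx=5,fy=5,interpolation=cv2.INTER_CUBIC)); print(x0,y0)
```

```text
[0.43113702 0.25885407 0.31044101] 277 115
202 55
```

View pics/w2c.png

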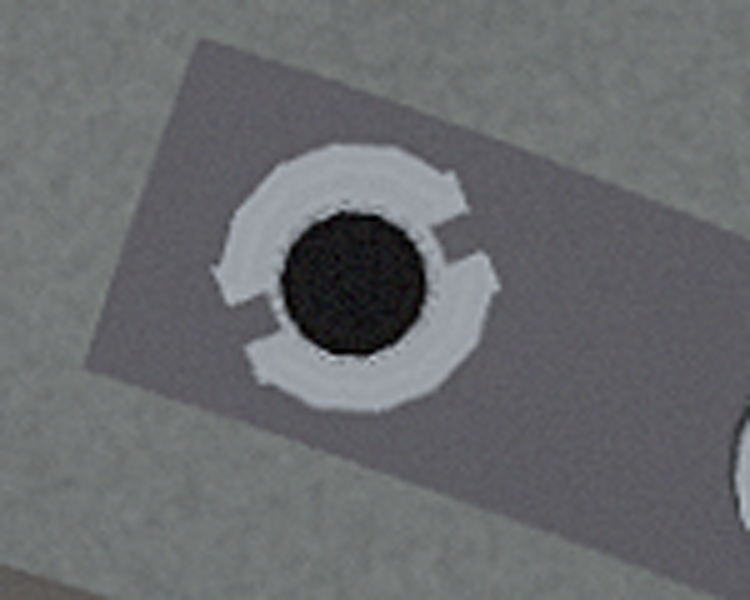

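The head's slots are visible in the crop at (475,235) and (240,325). I'll measure its centre and slot angle.

Run:
```python
from h import *
import json
c=json.load(open("w2.json")); im=cv2.imread("pics/w2.png"); g=cv2.GaussianBlur(cv2.cvtColor(im,cv2.COLOR_BGR2GRAY),(3,3),0).astype(np.float32)
def comp(m,p):
    n,l,s,ce=cv2.connectedComponentsWithStats(m.astype(np.uint8)); i=l[p[1],p[0]]; return (l==i).astype(np.uint8),ce[i],s[i,4]
m,ce,a=comp(g<60,(202+71,55+57)); print("cup",ce,a,onz(c,*ce,.109,True))
k=max(cv2.findContours(m,cv2.RETR_EXTERNAL,cv2.CHAIN_APPROX_NONE)[0],key=len)
p=np.array([onz(c,u,v,.109,True)[:2] for u,v in k[:,0].astype(float)])*1000; print("cup fit",cv2.fitEllipse(p.astype(np.float32)))
m,ce,a=comp(g>125,(202+71,55+35)); print("flange",ce,a)
k=max(cv2.findContours(m,cv2.RETR_EXTERNAL,cv2.CHAIN_APPROX_NONE)[0],key=len)
p=np.array([onz(c,u,v,.065,True)[:2] for u,v in k[:,0].astype(float)])*1000
(x,y),r=cv2.minEnclosingCircle(p.astype(np.float32)); print("flange circ",x,y,r)
f=p
for _ in range(4):
    d=np.hypot(*(f-[x,y]).T); q=f[d>29.5] if _ else f[d>28]
    A=np.c_[2*q,np.ones(len(q))]; s=np.linalg.lstsq(A,(q**2).sum(1),rcond=None)[0]; x,y=s[:2]; print(x,y,np.sqrt(s[2]+x*x+y*y),len(q))
for r in (24,26,28):
    t=np.arange(0,2*np.pi,.005); uv=np.array([proj(c,[(x+r*np.cos(a))/1e3,(y+r*np.sin(a))/1e3,.062],True) for a in t],np.float32)
    v=cv2.remap(g,uv[:,:1],uv[:,1:],cv2.INTER_LINEAR)[:,0]; w=np.clip(125-v,0,None)*(v<120)
    print(r,"slot ang",np.angle((w*np.exp(2j*t)).sum())/2, "each",[np.angle((w*np.exp(1j*t))[np.cos(t-a)>0].sum()) for a in(-.6,2.54)],"width mm",(v<112).sum()*.005*r/2)
```

```text
cup [272.2972973  111.36883943] 629 [0.49427255 0.29503665 0.109     ]
cup fit ((494.24530029296875, 295.0278625488281), (28.045818328857422, 28.24250030517578), 155.64927673339844)
flange [272.98650568 109.39559659] 1408
flange circ 493.9272155761719 294.9522399902344 32.55803298950195
494.1909555841124 295.0976461135076 30.83019665553116 143
494.1826216554504 295.10316753167785 30.92066437483254 137
494.1826216554504 295.10316753167785 30.92066437483254 137
494.1826216554504 295.10316753167785 30.92066437483254 137
24 slot ang -0.7413912276739605 each [np.float64(-0.7470611167283713), np.float64(2.405522236808363)] width mm 9.06
26 slot ang -0.7412369832430128 each [np.float64(-0.742824310347382), np.float64(2.40190857702929)] width mm 8.905000000000001
28 slot ang -0.7399034617907183 each [np.float64(-0.7385224224979902), np.float64(2.4002577743858793)] width mm 8.89
```

Call:
{"name": "servo_tool", "arguments": {"commands": [0, 0, 0, 0.42, 0.24, 0, 1, 0, 0, 0, 0.42, 0.24, 0, 1, 0, 0, 0, 0.42, 0.24, -0.4, 1, 0, 0, 0, 0, 0, -0.8, 1, 0, 0, 0, 0, 0, -0.8, 1, 0, 0, 0, 0, 0, -0.8, 1, 0, 0, 0, 0, 0, -0.6, 1, 0, 0, 0, 0, 0, -0.4, 1, 0, 0, 0, 0, 0, -0.3, 1, 0, 0, 0, 0, 0, -0.2, 1, 0, 0, 0, 0, 0, 0, 1, 0, 0, 0, 0, 0, 0, 1]}}

```text
clock: 4.75
tcp_pos: [0.4938, 0.2976, 0.0967]
eef_rot: [-3.062, -0.699, -0.003]
force: [0.6, -0.1, -0.2]
opening: 0.0854
gripper_force: 0.0
```

Call:
{"name": "servo_tool", "arguments": {"commands": [0, 0, 0, 0, 0, -0.2, 1, 0, 0, 0, 0, 0, -0.17, 1, 0, 0, 0, 0, 0, 0, 1, 0, 0, 0, 0, 0, 0, 1]}}

```text
clock: 5.25
tcp_pos: [0.4931, 0.2973, 0.0772]
eef_rot: [-3.063, -0.699, 0.0]
force: [0.9, -0.2, -0.1]
opening: 0.0854
gripper_force: 0.0
```

Call:
{"name": "servo_tool", "arguments": {"commands": [0, 0, 0, 0.02, -0.04, 0.01, 1, 0, 0, 0, 0, 0, 0, 1, 0, 0, 0, 0, 0, 0, 0.5, 0, 0, 0, 0, 0, 0, 0.4, 0, 0, 0, 0, 0, 0, 0.3, 0, 0, 0, 0, 0, 0, 0.2, 0, 0, 0, 0, 0, 0, 0.2, 0, 0, 0, 0, 0, 0, 0.2, 0, 0, 0, 0, 0, 0, 0.2], "newtons": 50}}

```text
clock: 6.38
tcp_pos: [0.4944, 0.2953, 0.078]
eef_rot: [3.063, 0.699, 0.001]
force: [0.4, -0.2, 1.9]
opening: 0.0328
gripper_force: 50.0
```

Call:
{"name": "servo_tool", "arguments": {"commands": [0, 0, 0, 0, 0, 0.2, 0.2, 0, 0, 0, 0, 0, 0.3, 0.2, 0, 0, 0, 0, 0, 0.4, 0.2, 0, 0, 0, 0, 0, 0.5, 0.2, 0, 0, 0, 0, 0, 0.5, 0.2, 0, 0, 0, 0, 0, 0.6, 0.2, 0, 0, 0, 0, 0, 0.5, 0.2, 0, 0, 0, 0, 0, 0.4, 0.2, 0, 0, 0, 0, 0, 0.2, 0.2, 0, 0, 0, 0, 0, 0, 0.2, 0, 0, 0, 0, 0, 0, 0.2]}}

```text
clock: 7.75
tcp_pos: [0.4937, 0.2948, 0.2568]
eef_rot: [3.062, 0.699, -0.003]
force: [0.3, 1.1, -3.2]
opening: 0.0329
gripper_force: 49.9
```

Run:
```python
from h import *
im=manip.camera("wrist"); cv2.imwrite("pics/w3.png",im)
import json
json.dump({k:np.array(v).tolist() for k,v in manip.calibration("wrist").items() if k in("fx","fy","cx","cy","eye","attitude")},open("w3.json","w"))
s=manip.state(); print(s["tcp_pos"],s["force"],s["moment"])
```

```text
[0.49367549 0.29471719 0.25661452] [ 0.36039492  0.27617224 -3.10409633] [-0.01409137 -0.05150992  0.007097  ]
```

View pics/w3.png

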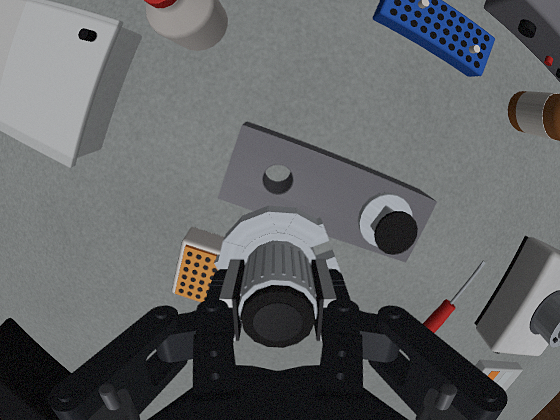

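The head is held and out of the rack, with one slot visible at about (325,250). I'll check its yaw and centre numerically.

Run:
```python
from h import *
import json
c=json.load(open("w3.json")); im=cv2.imread("pics/w3.png"); g=cv2.cvtColor(im,cv2.COLOR_BGR2GRAY).astype(np.float32)
t=np.arange(-1.3,2.6,.05)
for r in (25,27,29,33):
    uv=np.array([proj(c,[.4937+r/1e3*np.cos(a),.2947+r/1e3*np.sin(a),.2437],True) for a in t],np.float32)
    v=cv2.remap(g,uv[:,:1],uv[:,1:],cv2.INTER_LINEAR)[:,0]; print(r,[(round(a,2),int(x)) for a,x in zip(t,v)])
```

```text
25 [(np.float64(-1.3), 77), (np.float64(-1.25), 76), (np.float64(-1.2), 76), (np.float64(-1.15), 75), (np.float64(-1.1), 74), (np.float64(-1.05), 73), (np.float64(-1.0), 71), (np.float64(-0.95), 62), (np.float64(-0.9), 71), (np.float64(-0.85), 86), (np.float64(-0.8), 87), (np.float64(-0.75), 83), (np.float64(-0.7), 131), (np.float64(-0.65), 127), (np.float64(-0.6), 125), (np.float64(-0.55), 123), (np.float64(-0.5), 164), (np.float64(-0.45), 169), (np.float64(-0.4), 172), (np.float64(-0.35), 170), (np.float64(-0.3), 169), (np.float64(-0.25), 170), (np.float64(-0.2), 172), (np.float64(-0.15), 173), (np.float64(-0.1), 172), (np.float64(-0.05), 173), (np.float64(0.0), 171), (np.float64(0.05), 171), (np.float64(0.1), 170), (np.float64(0.15), 169), (np.float64(0.2), 169), (np.float64(0.25), 169), (np.float64(0.3), 170), (np.float64(0.35), 171), (np.float64(0.4), 171), (np.float64(0.45), 171), (np.float64(0.5), 163), (np.float64(0.55), 171), (np.float64(0.6), 171), (np.float64(0.65), 171), (np.float64(0.7), 170), (np.float64(0.75), 173), (np.float64(0.8), 171), (np.float64(0.85), 172), (np.
[... 5857 characters left out ...]
 90), (np.float64(1.15), 106), (np.float64(1.2), 123), (np.float64(1.25), 119), (np.float64(1.3), 120), (np.float64(1.35), 118), (np.float64(1.4), 129), (np.float64(1.45), 97), (np.float64(1.5), 98), (np.float64(1.55), 97), (np.float64(1.6), 100), (np.float64(1.65), 95), (np.float64(1.7), 156), (np.float64(1.75), 155), (np.float64(1.8), 142), (np.float64(1.85), 134), (np.float64(1.9), 91), (np.float64(1.95), 154), (np.float64(2.0), 131), (np.float64(2.05), 42), (np.float64(2.1), 21), (np.float64(2.15), 16), (np.float64(2.2), 17), (np.float64(2.25), 39), (np.float64(2.3), 17), (np.float64(2.35), 34), (np.float64(2.4), 30), (np.float64(2.45), 81), (np.float64(2.5), 75), (np.float64(2.55), 76)]
```

Call:
{"name": "servo_tool", "arguments": {"commands": [0, 0, 0.12, 0.016, -0.45, 0, 0.2, 0, 0, 0.12, 0.016, -0.9, 0, 0.2, 0, 0, 0.12, 0.016, -0.9, 0, 0.2, 0, 0, 0.12, 0.016, -0.9, 0, 0.2, 0, 0, 0.12, 0.016, -0.9, 0, 0.2, 0, 0, 0.12, 0.016, -0.9, 0, 0.2, 0, 0, 0.12, 0.016, -0.9, 0, 0.2, 0, 0, 0.12, 0.016, -0.9, 0, 0.2, 0, 0, 0.12, 0.016, -0.9, 0, 0.2, 0, 0, 0.12, 0.016, -0.9, 0, 0.2, 0, 0, 0.12, 0.016, -0.9, 0, 0.2, 0, 0, 0.12, 0.016, -0.45, 0, 0.2, 0, 0, 0, 0, 0, 0, 0.2, 0, 0, 0, 0, 0, 0, 0.2, 0, 0, 0, 0, 0, 0, 0.2]}}

```text
clock: 9.68
tcp_pos: [0.5041, -0.1975, 0.2578]
eef_rot: [-2.999, -0.933, -0.001]
force: [-0.5, 0.1, -3.4]
opening: 0.0327
gripper_force: 50.3
```

Run:
```python
from h import *
for i in range(4):
    manip.camera("wrist") if i<3 else None
    s=manip.state(); print(s["tcp_pos"],s["force"]); T=R.from_rotvec(s["eef_rot"]).as_matrix(); print("yaw",np.arctan2(T[1,0],T[0,0]),T[:,2])
```

```text
[ 0.50404152 -0.19786602  0.25790732] [ 0.1032422  0.670911  -3.4383577]
yaw 0.6026922876611029 [ 1.04270992e-04  5.30605553e-04 -9.99999854e-01]
[ 0.50402429 -0.19824791  0.25795481] [-0.13428597  0.11114674 -2.48115451]
yaw 0.6022020858654058 [ 2.07440569e-04  2.46252411e-04 -9.99999948e-01]
[ 0.50396736 -0.19862253  0.25794816] [-0.01314645  0.99488143 -3.47198805]
yaw 0.6016263638986099 [ 1.87895021e-04  5.66236576e-05 -9.99999981e-01]
[ 0.50396736 -0.19862253  0.25794816] [-0.01314645  0.99488143 -3.47198805]
yaw 0.6016263638986099 [ 1.87895021e-04  5.66236576e-05 -9.99999981e-01]
```

Call:
{"name": "servo_tool", "arguments": {"commands": [0, 0, 0, 0, 0, -0.2, 0.2, 0, 0, 0, 0, 0, -0.25, 0.2, 0, 0, 0, 0, 0, -0.25, 0.2, 0, 0, 0, 0, 0, -0.2, 0.2, 0, 0, 0, 0, 0, -0.1, 0.2, 0, 0, 0, 0, 0, 0, 0.2, 0, 0, 0, 0, 0, 0, 0.2, 0, 0, 0, 0, 0, 0, 0.2, 0, 0, 0, 0, 0, 0, 0.2]}}

```text
clock: 10.95
tcp_pos: [0.504, -0.1999, 0.2081]
eef_rot: [3.001, 0.928, 0.001]
force: [-0.2, 0.1, -2.9]
opening: 0.0325
gripper_force: 50.3
```

Run:
```python
from h import *
import json
s=manip.state(); c=manip.calibration("wrist"); im=manip.camera("wrist"); cv2.imwrite("pics/w4.png",im)
cv2.imwrite("pics/w4c.png",cv2.resize(im[140:360,180:400],(600,600),interpolation=cv2.INTER_CUBIC))
print(s["tcp_pos"],s["force"],s["moment"])
```

```text
[ 0.50395906 -0.19985317  0.20814524] [-0.15067105  0.05026098 -2.92318174] [-0.03233557  0.02336858 -0.01034687]
```

View pics/w4c.png

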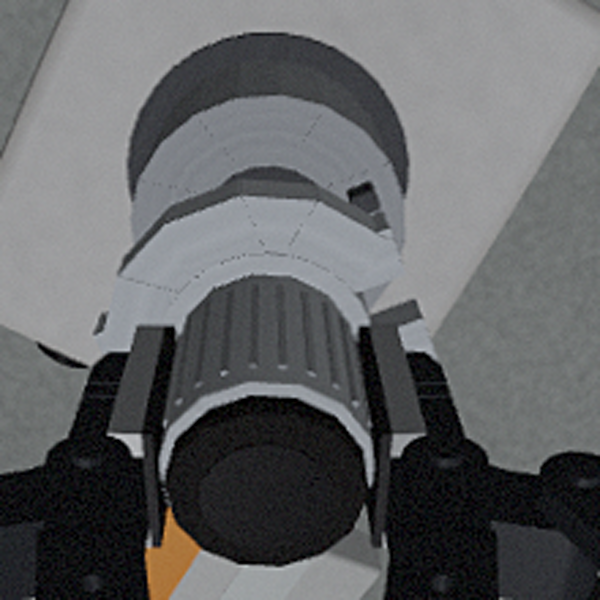

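The crop shows the shank above the socket, with the dog at (360,192) on the slot's side. Now I'll lower slowly.

Call:
{"name": "servo_tool", "arguments": {"commands": [0, 0, 0, -0.01, -0.014, -0.08, 0.2, 0, 0, 0, 0, 0, -0.1, 0.2, 0, 0, 0, 0, 0, -0.1, 0.2, 0, 0, 0, 0, 0, -0.1, 0.2, 0, 0, 0, 0, 0, -0.1, 0.2, 0, 0, 0, 0, 0, -0.1, 0.2, 0, 0, 0, 0, 0, -0.1, 0.2, 0, 0, 0, 0, 0, -0.1, 0.2, 0, 0, 0, 0, 0, -0.08, 0.2, 0, 0, 0, 0, 0, 0, 0.2, 0, 0, 0, 0, 0, 0, 0.2]}}

```text
clock: 12.38
tcp_pos: [0.5034, -0.2005, 0.1649]
eef_rot: [3.001, 0.928, 0.0]
force: [0.7, 0.7, -2.3]
opening: 0.0328
gripper_force: 50.3
```

No contact so far. I'll go on at 1 mm per row through the dog tops.

Call:
{"name": "servo_tool", "arguments": {"commands": [0, 0, 0, 0, 0, -0.03, 0.2, 0, 0, 0, 0, 0, -0.03, 0.2, 0, 0, 0, 0, 0, -0.02, 0.2, 0, 0, 0, 0, 0, -0.02, 0.2, 0, 0, 0, 0, 0, -0.02, 0.2, 0, 0, 0, 0, 0, -0.02, 0.2, 0, 0, 0, 0, 0, 0, 0.2, 0, 0, 0, 0, 0, 0, 0.2]}}

```text
clock: 13.38
tcp_pos: [0.5033, -0.2005, 0.1578]
eef_rot: [3.001, 0.928, 0.0]
force: [0.1, -0.1, -4.2]
opening: 0.033
gripper_force: 50.3
```

Call:
{"name": "servo_tool", "arguments": {"commands": [0, 0, 0, 0, 0, -0.015, 0.2, 0, 0, 0, 0, 0, -0.015, 0.2, 0, 0, 0, 0, 0, -0.015, 0.2, 0, 0, 0, 0, 0, -0.015, 0.2, 0, 0, 0, 0, 0, 0, 0.2, 0, 0, 0, 0, 0, 0, 0.2]}}

```text
clock: 14.12
tcp_pos: [0.5033, -0.2005, 0.1548]
eef_rot: [3.001, 0.928, 0.0]
force: [0.5, -0.6, -3.5]
opening: 0.0323
gripper_force: 50.3
```

Call:
{"name": "servo_tool", "arguments": {"commands": [0, 0, 0, 0, 0, -0.01, 0.2, 0, 0, 0, 0, 0, -0.01, 0.2, 0, 0, 0, 0, 0, -0.01, 0.2, 0, 0, 0, 0, 0, 0, 0.2, 0, 0, 0, 0, 0, 0, 0.2]}}

```text
clock: 14.75
tcp_pos: [0.5033, -0.2005, 0.1533]
eef_rot: [3.001, 0.928, 0.0]
force: [-0.7, 1.2, -3.0]
opening: 0.0327
gripper_force: 50.3
```

Call:
{"name": "servo_tool", "arguments": {"commands": [0, 0, 0, 0, 0, -0.01, 0.2, 0, 0, 0, 0, 0, -0.01, 0.2, 0, 0, 0, 0, 0, 0, 0.2, 0, 0, 0, 0, 0, 0, 0.2]}}

```text
clock: 15.25
tcp_pos: [0.5034, -0.2005, 0.153]
eef_rot: [3.001, 0.928, 0.0]
force: [-2.6, 0.2, 3.4]
opening: 0.0332
gripper_force: 50.5
```

Contact came at the home height (TCP z 0.153, about 6 N), so I'm releasing.

Call:
{"name": "servo_tool", "arguments": {"commands": [0, 0, 0, 0, 0, 0, 0.45, 0, 0, 0, 0, 0, 0, 0.6, 0, 0, 0, 0, 0, 0, 0.8, 0, 0, 0, 0, 0, 0, 1, 0, 0, 0, 0, 0, 0, 1, 0, 0, 0, 0, 0, 0, 1], "newtons": 20}}

```text
clock: 16.0
tcp_pos: [0.5033, -0.2005, 0.1523]
eef_rot: [3.001, 0.928, 0.0]
force: [-0.5, -0.3, -0.0]
opening: 0.0853
gripper_force: 0.0
```

Call:
{"name": "servo_tool", "arguments": {"commands": [0, 0, 0, 0, 0, 0.1, 1, 0, 0, 0, 0, 0, 0.2, 1, 0, 0, 0, 0, 0, 0.4, 1, 0, 0, 0, 0, 0, 0.6, 1, 0, 0, 0, 0, 0, 0.8, 1, 0, 0, 0, 0, 0, 0.8, 1, 0, 0, 0, -0.3, 0, 0.6, 1, 0, 0, 0, -0.6, -0.4, 0.3, 1, 0, 0, 0, -0.6, -0.4, 0, 1, 0, 0, 0, 0, 0, 0, 1, 0, 0, 0, 0, 0, 0, 1, 0, 0, 0, 0, 0, 0, 1]}}

```text
clock: 17.5
tcp_pos: [0.4292, -0.2393, 0.3423]
eef_rot: [-3.0, -0.932, -0.001]
force: [0.1, -0.4, 0.1]
opening: 0.085
gripper_force: 0.0
```

Run:
```python
from h import *
s=manip.state(); c=manip.calibration("wrist"); im=manip.camera("wrist"); sc=manip.camera("scene")
u,v=map(int,proj(c,[.5034,-.2006,.14],True)); print(s["tcp_pos"],s["opening"],s["force"],u,v)
y0=max(v-60,0);x0=max(u-70,0)
a=cv2.resize(im[y0:y0+140,x0:x0+140],(400,400),interpolation=cv2.INTER_CUBIC)
b=cv2.resize(sc[195:285,165:255],(400,400),interpolation=cv2.INTER_CUBIC)
cv2.imwrite("pics/end.png",np.hstack([a,b]))
# cup centre at home height and flange outline
g=cv2.cvtColor(im,cv2.COLOR_BGR2GRAY); m=(g<60).astype(np.uint8); n,l,st,ce=cv2.connectedComponentsWithStats(m)
for i in range(1,n):
    if 300<st[i,4]<4000 and np.hypot(*(ce[i]-proj(c,[.5034,-.2006,.184],True)))<25: print(st[i,4],ce[i],onz(c,*ce[i],.184,True))
```

```text
[ 0.42916161 -0.23926648  0.34232552] 0.0850334977474246 [ 0.08175632 -0.38818566  0.13165526] 287 101
309 [269.54692557  96.33009709] [ 0.49770326 -0.1836223   0.184     ]
856 [288.57126168 101.5432243 ] [ 0.50337612 -0.20013802  0.184     ]
```

View pics/end.png

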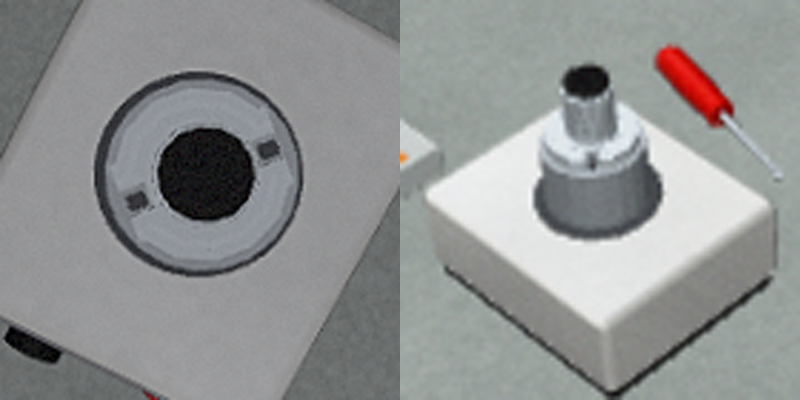

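The dogs at (268,149) and (137,200) sit inside the slots. The head is centred and flat on the spindle face, and the gripper is clear.

```bash
python3 -c "
from workcell import manip
print(manip.job_done())"
```

```text
the job is handed in; nothing more can be done
None
```

The mixing head is in the shaker drive with both dogs in its slots, its flange flat on the spindle face and the gripper clear; I handed the job in after about 18 s, and no verdict came back.

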